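# Put the filters away in the dry case

## Task

Put every filter snap box that lies in the well away in the grey dry case. Hold the cover's release tab down while sliding the cover fully open, lay the boxes flat on the floor of the two-row bay, two to a row at most, each with its lid pushed fully home, then slide the cover shut with the tab held down and let the tab spring back up so that it latches. Leave the blower, hex key, filter wrench and dispenser where they are.

Things in the scene. Friction and masses are not known exactly. Their poses are not given: they have to be found in the camera images.
- case: grey dry case, fixed, 335 (its x) x 270 mm, rails 48 mm high. Origin on the underside; x runs along the rails from the near deck end to the far bay end. The bay: x = 0 to 157, y = -112 to 112 mm, floor 4 mm up, walls 40 mm high; a rib (12 mm high, 4 thick) across it at x = 78.5 parts it into two rows, each for two boxes side by side. At x below 0: solid deck. Catch lugs on the rails at x = 44 to 52, |y| = 115 to 135 mm, 63 mm high
- bay (a point): middle of the bay at floor level, under its rib (78.5 mm along the case's x from its origin); axes as the case
- cover (a joint): flat aluminium cover, 168 x 248 x 4 mm, top 46 mm above the well floor, on the rails: 0 = shut over the bay, 0.165 m = fully open; opening moves it along the case's -x (towards the robot). About 2.5 N of friction, stays where left
- tab (a joint): black sprung tab on the cover: plate 66 (case x) x 46 mm, top 60 mm above the well floor when up. 0 = up, 0.008 m = fully down (3 N to start, 7 N at the bottom). Its side arms meet the catch lugs, opening and closing, unless it is held down 4.5 mm or more while the cover is between 2 and 22 mm from shut. Let go, it springs up; latched = cover at 0 and tab at 0
- tab_fin (a point): middle of the upright fin in the middle of the tab plate, to be pinched or pushed: 12 mm thick along the case's x, 40 mm wide along y, 22 mm tall (point 11 mm above the plate and below the fin's top); moves with tab and cover. With the cover shut it lies at x = 60 mm, y = 0 in the case's frame
- filter1_mid (a point): centre of a square filter snap box lying flat (this one may be absent): white base 60 x 60 x 20 mm with a clear lid 50 x 50 mm on it, showing a dark filter ring; 28 mm high when shut; the point is 14 mm above its underside; z up, x and y along the sides; 100 g
- lid1 (a joint): the push-in lid of filter box 1: 0 = standing 6 mm proud (box 34 mm high), 0.006 m = pressed fully home; takes a push of about 5 N straight down on its middle and stays where left
- filter2_mid (a point): centre of a square filter snap box lying flat (this one may be absent): white base 60 x 60 x 20 mm with a clear lid 50 x 50 mm on it, showing a dark filter ring; 28 mm high when shut; the point is 14 mm above its underside; z up, x and y along the sides; 100 g
- lid2 (a joint): the push-in lid of filter box 2: 0 = standing 6 mm proud (box 34 mm high), 0.006 m = pressed fully home; takes a push of about 5 N straight down on its middle and stays where left
- filter3_mid (a point): centre of a square filter snap box lying flat (this one may be absent): white base 60 x 60 x 20 mm with a clear lid 50 x 50 mm on it, showing a dark filter ring; 28 mm high when shut; the point is 14 mm above its underside; z up, x and y along the sides; 100 g
- lid3 (a joint): the push-in lid of filter box 3: 0 = standing 6 mm proud (box 34 mm high), 0.006 m = pressed fully home; takes a push of about 5 N straight down on its middle and stays where left
- filter4_mid (a point): centre of a square filter snap box lying flat (this one may be absent): white base 60 x 60 x 20 mm with a clear lid 50 x 50 mm on it, showing a dark filter ring; 28 mm high when shut; the point is 14 mm above its underside; z up, x and y along the sides; 100 g
- lid4 (a joint): the push-in lid of filter box 4: 0 = standing 6 mm proud (box 34 mm high), 0.006 m = pressed fully home; takes a push of about 5 N straight down on its middle and stays where left
- blower: red silicone blower, 56 mm wide, 85 mm high, origin under its centre; not part of the job, to be left where it is
- hexkey: steel hex key, 100 x 30 mm, 8 mm thick, lying flat; not part of the job, to be left where it is
- fwrench: black plastic filter wrench, 150 x 70 mm, 8 mm thick, lying flat; not part of the job, to be left where it is
- dispenser: white push-button silica dispenser, 52 mm wide, 65 mm high, origin under its centre; not part of the job, to be left where it is
Not all that is in view belongs to the job. Leave any green or red look-alike of the part that bears filter2_mid alone.

How it is judged:
On the way, in this order (a step that is already met when the one before it is completed fails the run):
1. the cover is slid fully open (value of joint cover above 0.15 m), for 0.2 s.
2. every box lies flat in the open bay with its lid fully home (x of filter1_mid in the frame of case between 0.02 and 0.137 m and y of filter1_mid in the frame of case between -0.09 and 0.09 m and z of each of filter1_mid, filter2_mid, filter3_mid, filter4_mid in the frame of case below 0.023 m and angle between each of filter1_mid, filter2_mid, filter3_mid, filter4_mid's own z axis and vertical below 0.12 rad and value of joint each of lid1, lid2, lid3, lid4 above 0.005 m and x of filter2_mid in the frame of case between 0.02 and 0.137 m and y of filter2_mid in the frame of case between -0.09 and 0.09 m and x of filter3_mid in the frame of case between 0.02 and 0.137 m and y of filter3_mid in the frame of case between -0.09 and 0.09 m and x of filter4_mid in the frame of case between 0.02 and 0.137 m and y of filter4_mid in the frame of case between -0.09 and 0.09 m and value of joint cover above 0.12 m), for 0.2 s.
3. the cover is shut and latched (value of joint cover below 0.004 m and value of joint tab below 0.0015 m), for 0.2 s.
At the end, for the whole second after the job is handed in: Every box present lies flat (within 0.12 rad) on the floor of the bay with its lid pressed in at least 5 of 6 mm, at rest; the cover is shut to within 4 mm and the tab is up within 1.5 mm (all of step 3 and x of filter1_mid in the frame of case between 0.02 and 0.137 m and y of filter1_mid in the frame of case between -0.09 and 0.09 m and z of each of filter1_mid, filter2_mid, filter3_mid, filter4_mid in the frame of case below 0.023 m and angle between each of filter1_mid, filter2_mid, filter3_mid, filter4_mid's own z axis and vertical below 0.12 rad and value of joint each of lid1, lid2, lid3, lid4 above 0.005 m and x of filter2_mid in the frame of case between 0.02 and 0.137 m and y of filter2_mid in the frame of case between -0.09 and 0.09 m and x of filter3_mid in the frame of case between 0.02 and 0.137 m and y of filter3_mid in the frame of case between -0.09 and 0.09 m and x of filter4_mid in the frame of case between 0.02 and 0.137 m and y of filter4_mid in the frame of case between -0.09 and 0.09 m and linear speed of each of filter1, filter2, filter3, filter4 below 0.02 m/s); the robot touches nothing.
It fails at once if the blower is pushed more than 40 mm from its place (distance of blower from where it was at the start of the episode above 0.04 m).
It fails at once if the hexkey is pushed more than 40 mm from its place (distance of hexkey from where it was at the start of the episode above 0.04 m).
It fails at once if the fwrench is pushed more than 40 mm from its place (distance of fwrench from where it was at the start of the episode above 0.04 m).
It fails at once if the dispenser is pushed more than 40 mm from its place (distance of dispenser from where it was at the start of the episode above 0.04 m).
Of filter1, filter2, filter3, filter4 only 2 to 4 are there at a start; the rules pass over those that are not, and their reading is None.
At some moment in a run one of filter1, filter2, filter3, filter4 may be knocked a few centimetres aside while the robot is not near it.
Once in a run the grip may slacken for a moment while it holds something.
It also fails if it takes over 210 s, if anything falls off the work surface, if the arm or the gripper's body presses on something with over 40 N, if the wrist force passes 120 N, or if a joint passes its speed limit or range.

## Robot

A 7-joint arm with a two-finger parallel gripper is mounted at the origin on the work surface. World frame = base frame: x ahead of the robot, y to its left, z up, the work surface at z = 0. Lengths are in m, angles in rad, forces in N, time in s.
With the tool pointing down it reaches from about 0.425 to 0.875 m from the base axis. Payload 4.7 kg.
Tool frame: the origin (TCP) lies at the very end of the fingers, on their centre line; the grasp point (between the pads) lies 19 mm behind it; x points along the fingers, y is the direction in which the jaws open and shut, and the axes are right-handed (so a half turn about x gives the same grasp; the last joint's range is limited). The gripper opens to 87 mm and grips with 3 to 60 N. Pads are 19 mm wide; open, the fingers measure 117 mm over their backs; the gripper's body (75 mm by 190 mm) begins 51 mm behind the grasp point.
Start: joints at [1.337, 0.321, -0.07, 1.45, 0.023, 1.371, -0.057], TCP at [0.159, -0.63, 0.223] pointing down, gripper open.
Joint ranges: [-2.86, 2.86], [-0.3, 2.09], [-1.38, 1.24], [0.06, 2.45], [-1.56, 4.7], [0.09, 2.05], [-2.69, 2.69]. Speed limits (rad/s): [2.57, 2.57, 3.14, 3.14, 3.14, 3.14, 3.14].

## Interface

Orientations are given as a rotation vector (axis times angle).
In Python, from station import * gives the robot as it stands.
- The arm moves only by the shell command python3 -m pendant 'ROWS' [FORCE]. ROWS is JSON, a list of rows, each a list of 3 entries, a list of its own where there are three numbers: the shift along the tool's x, y, z in mm, then the turn, a rotation vector about the tool's x, y, z in degrees, then the closure, from 0 (fully open) to 1 (shut). In form: [[[dx, dy, dz], [ax, ay, az], hand], ...]. A call has 1 to 8 rows; each row is the pose to reach, as a shift and turn from the pose measured when the call began, along the tool's axes at that moment; what a row does not reach only later rows make up. A row lasts 1/12 s, in which the tool goes at most 41.7 mm and 7.16 degrees, less where a joint would pass 70% of its speed; a pose out of reach is approached as far as the arm can. A call with a gripper value outside its range is refused whole. The fingers move at their own pace and stop on an object; FORCE is the grip in N (left out, the last holds). Time passes only in rows, so rows that repeat a pose let the fingers close. It gives the time, the measured TCP pose, the force and the opening at its end, in the units of the state.
- read_state(): the state, without advancing time (a new reading comes with each control period).
- grab_frame(name): name is "scene" or "top" or "wrist"; returns the picture (480x640x3 uint8, red, green, blue); there is no depth.
- camera_model(name): a dict with "K" (3x3 intrinsics, pixels), "origin" and "attitude" of the camera in the world. Camera axes: x right, y up, looking along -z (the intrinsics and any distortion apply to the point x, -y, -z); pixel columns grow to the right and rows downward; lengths in m; the calibration is good to about 2 mm. A picture is of the moment at which its call begins: read the wrist's pose just before it. camera_model takes no time and is no camera call; for the wrist camera it gives the pose at the moment of the call.
- close_job(): hands the job in, once; it reports no verdict.
The state is a dict: "t": time; "joint_pos": joint angles; "joint_velocities": joint speeds; "tau": joint torques, N m; "tcp_pos": TCP position; "ee_rot": TCP orientation; "contact_force": force on the tool from outside, world axes, zero at the start; "moment": the same for the moment, N m; "width": finger opening in m.
Only numpy, scipy, OpenCV 4.12 (cv2) and the standard library are available. Lean on these libraries where they do the work, as an engineer would, in place of code of your own. Each camera call takes 0.05 s, during which the arm holds its last target. There are 200 camera calls.

## Working session

There is one attempt and no reset: what is moved stays moved. The work goes in short steps, Python scripts to look and compute and a shell command to move; the robot and the scene stay as the last step left them, time stands still between calls to the robot, and variables do not carry over. Pictures are saved under pics/ and viewed, about 12 in all and at most 16, crops included, and the job is handed in when it is done.

```bash
ls; mkdir -p pics
cat > h.py <<'E'
from station import *
import numpy as np, cv2
from scipy.spatial.transform import Rotation as R
def cam(n):
    m=camera_model(n); A=np.array(m["attitude"],float)
    A=A if A.shape==(3,3) else R.from_rotvec(A).as_matrix()
    return np.array(m["K"]),np.array(m["origin"]),A,m
def ray(m,px):
    K,o,A,_=m; d=np.linalg.inv(K)@np.array([px[0],px[1],1.]); return o,A@np.array([d[0],-d[1],-d[2]])
def onplane(m,px,z):
    o,d=ray(m,px); return o+d*(z-o[2])/d[2]
def proj(m,P):
    K,o,A,_=m; c=A.T@(np.array(P)-o); p=K@np.array([c[0],-c[1],-c[2]]); return p[:2]/p[2]
def tri(rays):
    S=np.zeros((3,3));b=np.zeros(3)
    for o,d in rays:
        d=d/np.linalg.norm(d);M=np.eye(3)-np.outer(d,d);S+=M;b+=M@o
    return np.linalg.solve(S,b)
def snap(n,f):
    m=cam(n); im=cv2.cvtColor(grab_frame(n),cv2.COLOR_RGB2BGR); cv2.imwrite("pics/"+f+".png",im); return m,im
def delta(target, yaw=None):
    "tool-frame shift (mm) to a world target, and turn (deg) to tool-down with jaw axis y at yaw"
    s=read_state(); r=R.from_rotvec(s["ee_rot"]); print("shift mm",np.round(r.inv().apply(np.array(target)-s["tcp_pos"])*1000,1))
    if yaw is not None:
        best=None
        for y in (yaw,yaw+np.pi):
            Y=np.array([np.cos(y),np.sin(y),0]);X=np.array([0,0,-1.]);T=R.from_matrix(np.c_[X,Y,np.cross(X,Y)])
            v=np.degrees((r.inv()*T).as_rotvec())
            print(" turn deg",np.round(v,1))
E
python3 - <<'E'
from h import *
for n in("scene","top","wrist"):
    m,_=snap(n,n+"0"); print(n,m[0].tolist(),m[1],m[2].round(3).tolist(),{k:v for k,v in m[3].items() if k not in("K","origin","attitude")})
s=read_state();print(s); print(R.from_rotvec(s["ee_rot"]).as_matrix().round(3))
E
```

```text
pics
scene [[465.97038325291754, 0.0, 314.8800597911597], [0.0, 465.97038325291754, 241.88680299507357], [0.0, 0.0, 1.0]] [ 1.31811104 -0.31413489  0.74085135] [[0.391, -0.586, 0.709], [0.92, 0.264, -0.289], [-0.018, 0.766, 0.643]] {}
top [[601.2488512361024, 0.0, 321.30425312286184], [0.0, 601.2488512361024, 230.80706375007418], [0.0, 0.0, 1.0]] [0.38893962 0.00962481 1.37859364] [[-0.026, 0.991, -0.134], [-1.0, -0.027, 0.001], [-0.003, 0.134, 0.991]] {}
wrist [[389.0457491704057, 0.0, 319.95108647483073], [0.0, 389.0457491704057, 238.95107795342423], [0.0, 0.0, 1.0]] [ 0.23007416 -0.61206107  0.38421715] [[0.245, 0.934, 0.261], [-0.969, 0.237, 0.065], [-0.001, -0.269, 0.963]] {}
{'t': 0.15, 'joint_pos': array([ 1.33716123,  0.32165674, -0.07005438,  1.4513928 ,  0.02259131,
        1.37078344, -0.05688011]), 'joint_velocities': array([-1.21235911e-03, -1.76869129e-03, -3.57741381e-04, -3.47265662e-03,
        1.91873832e-03, -3.06841003e-05,  6.97570781e-04]), 'tau': array([-4.48903520e-04, -4.91798651e+01, -4.04975507e-01, -3.12878144e+01,
       -6.41694199e-02,  4.04516270e-02,  1.28287879e-04]), 'tcp_pos': array([ 0.15922467, -0.62977149,  0.22171089]), 'ee_rot': array([ 2.08998501,  0.26176897, -2.09054344]), 'contact_force': array([ 0.90692245, -0.25254719, -0.13300676]), 'moment': array([-0.02892892,  0.00231047,  0.02322951]), 'width': 0.08735529625112295}
[[-0.     0.245 -0.969]
 [ 0.001 -0.969 -0.245]
 [-1.    -0.001  0.   ]]
```

View pics/top0.png

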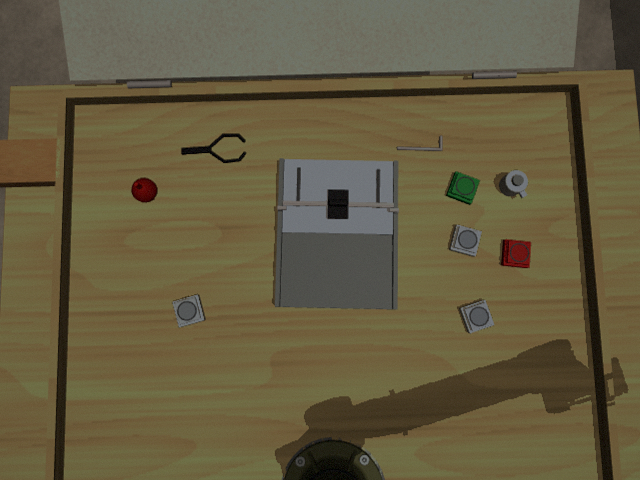

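View pics/scene0.png

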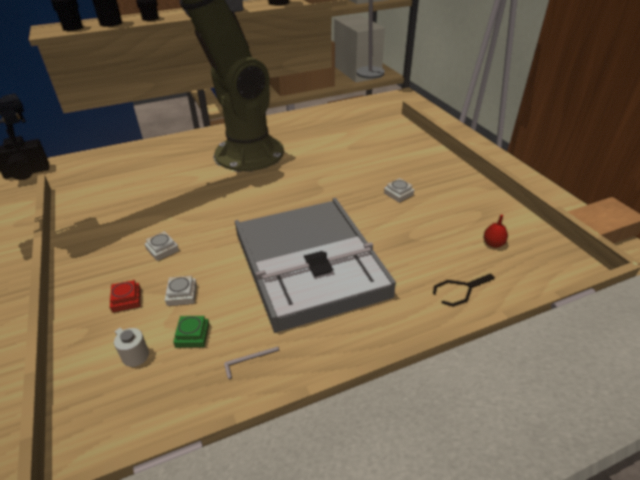

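The top view shows three white boxes at (466,240), (478,316) and (188,310). The case is at (338,235), with the tab at (338,204) and the deck end towards the robot.

Things that could be mistaken for a box: green (462,187), red (516,253), the white dispenser (516,183) and the white cover. I choose the three white squares with a grey ring. Next I measure them and check one close crop.

```bash
cat >> h.py <<'E'
def whites(im,seeds,half=26,vmin=None,smax=60):
    "per seed: centre, contour rect of the low-saturation blob round it"
    out=[];hsv=cv2.cvtColor(im,cv2.COLOR_BGR2HSV);mk=((hsv[...,1]<smax)&(hsv[...,2]>(vmin or 70))).astype(np.uint8)*255
    mk=cv2.morphologyEx(mk,cv2.MORPH_CLOSE,np.ones((5,5),np.uint8))
    for s in seeds:
        x,y=map(int,s); roi=np.zeros_like(mk); roi[max(0,y-half):y+half,max(0,x-half):x+half]=mk[max(0,y-half):y+half,max(0,x-half):x+half]
        cs,_=cv2.findContours(roi,cv2.RETR_EXTERNAL,cv2.CHAIN_APPROX_NONE); c=max(cs,key=cv2.contourArea); out.append(cv2.minAreaRect(c)+(c,))
    return out
E
python3 - <<'E'
from h import *
t=cam("top");ti=cv2.imread("pics/top0.png");sc=cam("scene");si=cv2.imread("pics/scene0.png")
T=whites(ti,[(466,240),(478,316),(188,310)],24); S=whites(si,[(181,290),(161,244),(400,189)],24)
for a,b in zip(T,S):
    P=tri([ray(t,a[0]),ray(sc,b[0])]); print(np.round(a[0],1),np.round(a[1],1),round(a[2]),np.round(b[0],1),"tri",P.round(3),"top@z20",onplane(t,a[0],.02).round(3))
    B=np.array([onplane(t,p,.024)[:2] for p in cv2.boxPoints(a[:3])]);e=np.roll(B,-1,0)-B;print("  edges mm",np.round(np.linalg.norm(e,axis=1)*1000),"yaw",np.degrees(np.arctan2(e[:,1],e[:,0])).round())
a=cv2.resize(ti[150:340,420:550],None,fx=4,fy=3.15,interpolation=cv2.INTER_CUBIC)
a=cv2.resize(ti[165:340,430:545],None,fx=3.4,fy=3.4,interpolation=cv2.INTER_CUBIC);b=cv2.resize(ti[150:325,268:405],None,fx=2.9,fy=3.4,interpolation=cv2.INTER_CUBIC)
cv2.imwrite("pics/c1.png",np.hstack([a,b]));print(a.shape,b.shape)
w=cv2.imread("pics/wrist0.png")
E
```

```text
[465.8 239.9] [26.2 26.2] 14 [179.5 290.5] tri [ 0.544 -0.321  0.012] top@z20 [ 0.543 -0.319  0.02 ]
  edges mm [60. 59. 60. 59.] yaw [ -17. -106.  163.   74.]
[477.1 316.1] [27.3 26.4] 71 [160.8 245.2] tri [ 0.371 -0.335  0.013] top@z20 [ 0.371 -0.334  0.02 ]
  edges mm [60. 60. 59. 60.] yaw [ -73. -164.  107.   16.]
[187.9 310.6] [27.4 26.7] 76 [398.5 189.5] tri [0.4   0.315 0.013] top@z20 [0.4   0.312 0.02 ]
  edges mm [59. 61. 59. 61.] yaw [ -77. -166.  102.   14.]
(595, 391, 3) (595, 397, 3)
```

View pics/c1.png

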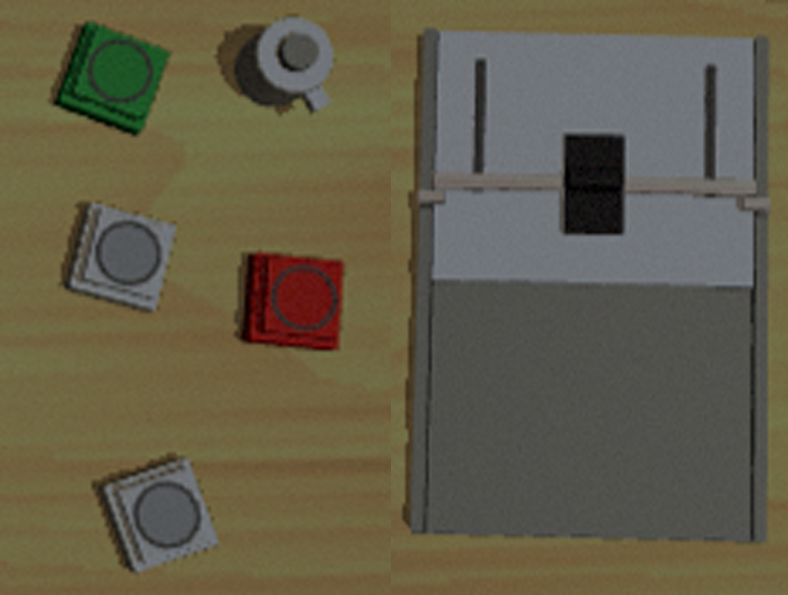

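View pics/wrist0.png

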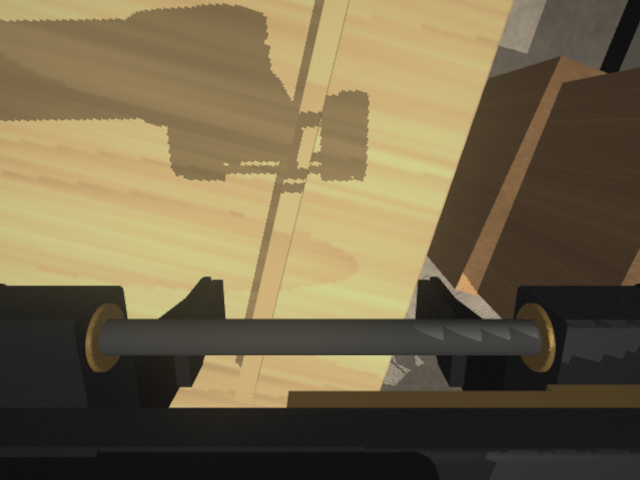

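The crop confirms white bases with clear lids and dark rings at (466,240) and (477,316). The green and red ones are decoys. The wrist view shows only bare table and its edge. Now for the case pose.

Run:
```python
from h import *
t=cam("top");ti=cv2.imread("pics/top0.png");sc=cam("scene");si=cv2.imread("pics/scene0.png")
f=lambda u,v:(268+(u-391)/2.9-.0,150+v/3.4)
pts={"nl":(411,530,.048),"nr":(766,540,.048),"fl":(427,30,.048),"fr":(767,38,.048),"lugl":(431,197,.063),"lugr":(753,204,.063),"coverNL":(432,280,.046),"coverNR":(752,287,.046)}
for k,(u,v,z) in pts.items(): print(k,np.round(f(u,v),1),onplane(t,f(u,v),z).round(4)[:2])
# tab plate
out=[]
for im,m,(x,y) in((ti,t,(338,204)),(si,sc,(318,264))):
    roi=np.zeros(im.shape[:2],np.uint8); roi[y-25:y+25,x-25:x+25]=255
    mk=cv2.inRange(im,(0,0,0),(45,45,45))&roi; c=max(cv2.findContours(mk,0,1)[0],key=cv2.contourArea); r=cv2.minAreaRect(c); print(r)
    out.append((m,r))
    print([onplane(m,p,.06)[:2].round(3).tolist() for p in cv2.boxPoints(r)])
m,r=out[0]; c=onplane(t,r[0],.06); print("tab centre@60",c, "tri",tri([ray(t,out[0][1][0]),ray(sc,out[1][1][0])]))
cv2.imwrite("pics/c2.png",cv2.resize(si[195:330,230:400],None,fx=4.4,fy=4.4,interpolation=cv2.INTER_CUBIC))
```

```text
nl [274.9 305.9] [0.4049 0.1149]
nr [397.3 308.8] [ 0.3914 -0.1535]
fl [280.4 158.8] [0.7359 0.097 ]
fr [397.7 161.2] [ 0.7232 -0.1687]
lugl [281.8 207.9] [0.6201 0.0949]
lugr [392.8 210. ] [ 0.6088 -0.1512]
coverNL [282.1 232.4] [0.5677 0.0962]
coverNR [392.5 234.4] [ 0.5564 -0.1502]
((337.5, 204.0), (28.0, 19.0), 90.0)
[[0.658, -0.009], [0.657, -0.051], [0.594, -0.049], [0.595, -0.007]]
((318.3846740722656, 263.4230651855469), (22.46154022216797, 18.692310333251953), 67.38013458251953)
[[0.604, -0.046], [0.598, -0.002], [0.667, -0.012], [0.672, -0.054]]
tab centre@60 [ 0.6261597  -0.02904402  0.06      ] tri [ 0.62809615 -0.02763998  0.05271221]
```

View pics/c2.png

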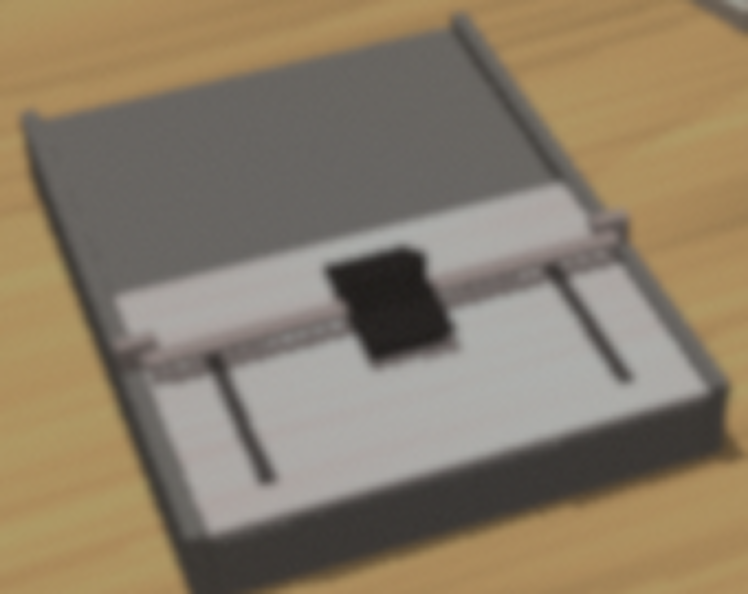

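The scene crop shows the tab and fin at about (318,264), with the arms running to the lugs. Both views agree: case origin ≈ (0.566,-0.026), yaw ≈ -2.8°. Next, hover over the fin.

```bash
cat >> h.py <<'E'
C0=np.array([.5665,-.026]); CY=np.radians(-2.8)
def case(x,y,z): c,s=np.cos(CY),np.sin(CY); return np.array([C0[0]+c*x-s*y,C0[1]+s*x+c*y,z])
E
python3 -c "
from h import *
print(case(.06,0,.2)); delta(case(.06,0,.2),CY)"
```

```text
[ 0.62642837 -0.02893099  0.2       ]
shift mm [  22.3 -467.9 -600.3]
 turn deg [-73.   -0.    0.1]
 turn deg [1.07e+02 1.00e-01 1.00e-01]
```

```bash
python3 -m pendant '[[[22,-468,-600],[-73,0,0],0],[[22,-468,-600],[-73,0,0],0],[[22,-468,-600],[-73,0,0],0],[[22,-468,-600],[-73,0,0],0],[[22,-468,-600],[-73,0,0],0],[[22,-468,-600],[-73,0,0],0],[[22,-468,-600],[-73,0,0],0],[[22,-468,-600],[-73,0,0],0]]' 20; python3 -c "
from h import *
delta(case(.06,0,.2),CY)"
```

```text
t: 0.82
tcp_pos: [0.3644, -0.3651, 0.2127]
ee_rot: [1.439, 1.043, -1.439]
contact_force: [1.1, -0.8, 0.3]
width: 0.0869
shift mm [  12.9  144.2 -401.1]
 turn deg [-15.4  -0.    0. ]
 turn deg [1.646e+02 1.000e-01 1.000e-01]
```

```bash
python3 -m pendant '[[[13,144,-401],[-15.4,0,0],0],[[13,144,-401],[-15.4,0,0],0],[[13,144,-401],[-15.4,0,0],0],[[13,144,-401],[-15.4,0,0],0],[[13,144,-401],[-15.4,0,0],0],[[13,144,-401],[-15.4,0,0],0],[[13,144,-401],[-15.4,0,0],0],[[13,144,-401],[-15.4,0,0],0]]' 20;  python3 -c "
from h import *
delta(case(.06,0,.2),CY)"
```

```text
t: 1.48
tcp_pos: [0.5688, -0.1022, 0.2027]
ee_rot: [1.245, 1.186, -1.245]
contact_force: [0.9, -0.6, -0.7]
width: 0.0869
shift mm [  2.7  54.  -76. ]
 turn deg [ 0. -0.  0.]
 turn deg [-180.   -0.   -0.]
```

```bash
cat >> h.py <<'E'
def wsnap(f):
    m,im=snap("wrist",f); import pickle; pickle.dump(m,open("pics/"+f+".pkl","wb")); return m,im
def wload(f):
    import pickle; return pickle.load(open("pics/"+f+".pkl","rb")),cv2.imread("pics/"+f+".png")
E
python3 -c "
from h import *
wsnap('w1')"
python3 -m pendant '[[[3,54,-76],[0,0,0],0],[[3,54,-76],[0,0,0],0],[[3,54,-76],[0,0,0],0],[[3,54,-76],[0,0,0],0],[[3,54,-76],[0,0,0],0]]' 20
python3 -c "
from h import *
m,a=wsnap('w2'); b,_=wload('w1')
print(proj(m,case(.06,0,.082)),proj(b,case(.06,0,.082)))
s=read_state();print(proj(m,s['tcp_pos']))
i=np.hstack([cv2.imread('pics/w1.png'),a]);cv2.imwrite('pics/c3.png',cv2.resize(i,(800,300),interpolation=cv2.INTER_AREA))"
```

```text
t: 1.95
tcp_pos: [0.6299, -0.016, 0.1997]
ee_rot: [1.243, 1.198, -1.228]
contact_force: [-0.1, -1.1, 0.5]
width: 0.0871
[316.40456535 250.46950912] [398.09022577 126.2001086 ]
[320.90042749 302.65004783]
```

View pics/c3.png

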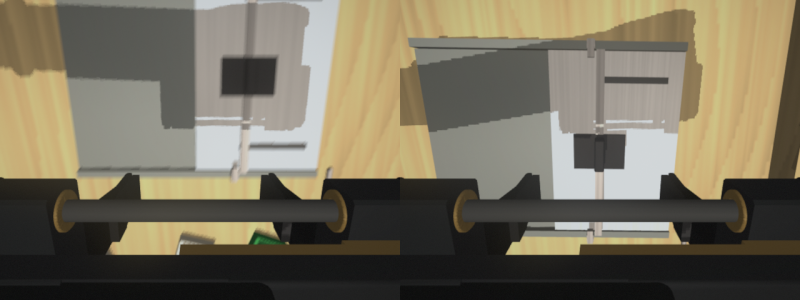

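The wrist views show the black tab at full-image pixel ≈(318,243), close to the predicted (316,250). The arm was still settling, so I let it settle and re-measure.

```bash
python3 -c "
from h import *
print(read_state()['tcp_pos'])
delta(case(.06,0,.2),CY)"
python3 -m pendant '[[[0,0,0],[0,0,0],0],[[0,0,0],[0,0,0],0],[[0,0,0],[0,0,0],0]]'
cat > m.py <<'E'
from h import *
m,a=wsnap(__import__('sys').argv[1]); s=read_state(); print(s['tcp_pos'].round(4), R.from_rotvec(s['ee_rot']).as_matrix()[:,1].round(3))
mk=cv2.inRange(a,(0,0,0),(58,58,58)); mk[285:]=0; mk[:, :200]=0; mk[:,440:]=0
n,l,st,ce=cv2.connectedComponentsWithStats(mk); i=1+np.argmax(st[1:,4]); print(st[i],ce[i])
x,y,w,h=st[i][:4]
for p in((x,y),(x+w,y),(x,y+h),(x+w,y+h)): print(onplane(m,p,.06).round(4)[:2])
print('centre',np.mean([onplane(m,p,.06) for p in((x,y),(x+w,y),(x,y+h),(x+w,y+h))],0).round(4), 'pred rect',[proj(m,case(.06+u,v,.06)).round() for u in(-.033,.033) for v in(-.023,.023)])
E
python3 m.py w3
```

```text
[ 0.62955298 -0.01819155  0.19978673]
shift mm [-0.3 -2.7 10.8]
 turn deg [ 0.7 -0.5 -0.1]
 turn deg [-179.3    0.2   -0.7]
t: 2.25
tcp_pos: [0.6292, -0.0201, 0.1999]
ee_rot: [1.245, 1.193, -1.233]
contact_force: [-0.4, 0.8, 0.3]
width: 0.0868
[ 0.6292 -0.0198  0.2   ] [ 0.999 -0.039  0.002]
[279 209  80  58 800] [313.0525  220.98625]
[ 0.5971 -0.0046]
[ 0.6603 -0.0071]
[ 0.5938 -0.053 ]
[ 0.6596 -0.0557]
centre [ 0.6277 -0.0301  0.06  ] pred rect [array([277., 264.]), array([276., 209.]), array([357., 265.]), array([359., 210.])]
```

Tab measured at (0.6277,-0.030), within 1 mm of the prediction. I descend, pinch the fin, then press down.

```bash
python3 -m pendant '[[[0,-2,10],[0.7,0,0],0.6],[[0,-2,10],[0.7,0,0],0.6],[[35,-2,10],[0.7,0,0],0.6],[[70,-2,10],[0.7,0,0],0.6],[[100,-2,10],[0.7,0,0],0.6],[[120,-2,10],[0.7,0,0],0.6],[[130,-2,10],[0.7,0,0],0.6],[[130,-2,10],[0.7,0,0],0.6]]' 20; python3 -c "
from h import *
delta(case(.06,0,.063),CY)"
```

```text
t: 2.97
tcp_pos: [0.6253, -0.0296, 0.0674]
ee_rot: [1.252, 1.191, -1.246]
contact_force: [-0.5, -0.5, 0.3]
width: 0.0418
shift mm [ 4.4  1.1 -0.7]
 turn deg [-0.2 -0.4  0.1]
 turn deg [179.8   0.2   0.6]
```

```bash
python3 -m pendant '[[[2,2,0],[0,0,0],1],[[4,2,0],[0,0,0],1],[[4,2,0],[0,0,0],1],[[4,2,0],[0,0,0],1],[[8,2,0],[0,0,0],1],[[12,2,0],[0,0,0],1],[[15,2,0],[0,0,0],1],[[15,2,0],[0,0,0],1]]' 20
```

```text
t: 3.63
tcp_pos: [0.6288, -0.0296, 0.0548]
ee_rot: [1.253, 1.188, -1.244]
contact_force: [-2.2, -0.5, 12.9]
width: 0.0118
```

```bash
python3 -m pendant '[[[4,0,0],[0,0,0],1],[[4,0,0],[0,0,0],1]]' 25;  python3 -m pendant '[[[4,-5,0],[0,0,0],1],[[4,-15,0],[0,0,0],1],[[4,-25,0],[0,0,0],1],[[4,-35,0],[0,0,0],1],[[4,-45,0],[0,0,0],1],[[4,-55,0],[0,0,0],1],[[4,-65,0],[0,0,0],1],[[4,-75,0],[0,0,0],1]]' 25; python3 -c "
from h import *
delta(case(.06-.165,0,.052),CY)"
```

```text
t: 3.8
tcp_pos: [0.6289, -0.0296, 0.0546]
ee_rot: [1.251, 1.186, -1.245]
contact_force: [-9.3, -0.8, 23.4]
width: 0.0117
t: 4.47
tcp_pos: [0.5588, -0.0263, 0.0547]
ee_rot: [1.255, 1.177, -1.238]
contact_force: [3.5, -1.7, 15.7]
width: 0.0119
shift mm [  1.5 -97.3  -0.3]
 turn deg [-0.2 -0.2 -0.7]
 turn deg [179.8  -1.    0.3]
```

```bash
python3 -m pendant '[[[2,-12,0],[0,0,0],1],[[2,-24,0],[0,0,0],1],[[2,-36,0],[0,0,0],1],[[2,-50,0],[0,0,0],1],[[2,-64,0],[0,0,0],1],[[2,-78,0],[0,0,0],1],[[2,-90,0],[0,0,0],1],[[2,-100,0],[0,0,0],1]]' 25; python3 -m pendant '[[[1,-5,0],[0,0,0],1],[[1,-5,0],[0,0,0],1],[[0,-2,0],[0,0,0],1],[[0,-2,0],[0,0,0],1]]' 25; python3 -c "
from h import *
delta(case(.06-.165,0,.052),CY)"
```

```text
t: 5.13
tcp_pos: [0.4636, -0.0217, 0.0547]
ee_rot: [1.259, 1.168, -1.23]
contact_force: [32.6, -3.6, 0.5]
width: 0.0117
t: 5.47
tcp_pos: [0.4641, -0.0218, 0.0563]
ee_rot: [1.261, 1.164, -1.227]
contact_force: [2.3, -1.5, 5.3]
width: 0.0122
shift mm [ 4.3 -2.6 -0.8]
 turn deg [-0.2 -0.  -1.6]
 turn deg [ 1.798e+02 -2.500e+00  1.000e-01]
```

The cover is at its stop: the TCP moved 0.165 m with 32 N at the end. I release, lift and check with the top camera, measuring box A again.

```bash
python3 -m pendant '[[[0,0,0],[0,0,0],0.55],[[0,0,0],[0,0,0],0.55],[[0,0,0],[0,0,0],0.55],[[-40,0,0],[0,0,0],0.55],[[-80,0,0],[0,0,0],1],[[-110,0,0],[0,0,0],1],[[-120,0,0],[0,0,1.6],1],[[-120,0,0],[0,0,1.6],1]]' 25
cat > boxes.py <<'E'
from h import *
import sys
t,ti=snap("top",sys.argv[1]); hsv=cv2.cvtColor(ti,cv2.COLOR_BGR2HSV)
mk=((hsv[...,1]<60)&(hsv[...,2]>70)).astype(np.uint8)*255; mk=cv2.morphologyEx(mk,cv2.MORPH_CLOSE,np.ones((5,5),np.uint8))
for c in cv2.findContours(mk,0,1)[0]:
    r=cv2.minAreaRect(c)
    if 350<cv2.contourArea(c)<1100 and min(r[1])>20 and r[0][1]>120:
        B=cv2.boxPoints(r);e=B[1]-B[0]; P=onplane(t,r[0],.02); B3=[onplane(t,p,.02) for p in B]; e=B3[1]-B3[0]
        print(np.round(r[0]),np.round(r[1]),"world",P[:2].round(4),"yaw",np.degrees(np.arctan2(e[1],e[0])).round(1)%90)
E
python3 boxes.py t1
```

```text
t: 6.13
tcp_pos: [0.4612, -0.0218, 0.1784]
ee_rot: [1.273, 1.138, -1.205]
contact_force: [-0.4, -0.4, -0.8]
width: 0.0194
[477. 316.] [28. 27.] world [ 0.371  -0.3346] yaw 17.299999999999997
[188. 311.] [27. 27.] world [0.3998 0.3122] yaw 12.5
[466. 240.] [26. 26.] world [ 0.5422 -0.3191] yaw 72.3
[516. 184.] [27. 22.] world [ 0.6702 -0.4425] yaw 88.4
```

View pics/t1.png

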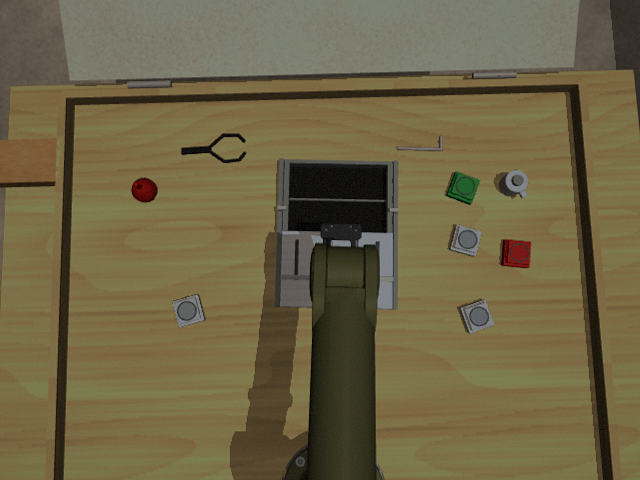

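The cover is fully open and the bay is empty. The white boxes are at (477,316), (466,240) and (188,311). Going to box A.

```bash
python3 -c "
from h import *
delta([.371,-.334,.10],np.radians(17-90))"
```

```text
shift mm [ 72.4 -76.7 316.3]
 turn deg [69.9 -1.9 -2.8]
 turn deg [-110.     3.1   -2.1]
```

```bash
python3 -m pendant '[[[0,-77,316],[70,-2,-3],1],[[0,-77,316],[70,-2,-3],1],[[0,-77,316],[70,-2,-3],1],[[0,-77,316],[70,-2,-3],1],[[0,-77,316],[70,-2,-3],1],[[0,-77,316],[70,-2,-3],1],[[60,-77,316],[70,-2,-3],1],[[60,-77,316],[70,-2,-3],1]]' 25;python3 -m pendant '[[[0,0,0],[10,0,0],1],[[0,0,0],[10,0,0],1],[[0,0,0],[10,0,0],1]]';  python3 -c "
from h import *
delta([.371,-.334,.06],np.radians(17-90))
m,a=wsnap('w4');print(proj(m,[.371,-.334,.03]))"
```

```text
t: 6.85
tcp_pos: [0.371, -0.3254, 0.1186]
ee_rot: [1.935, 0.5, -1.929]
contact_force: [1.3, -0.5, 0.3]
width: 0.0003
t: 7.1
tcp_pos: [0.3687, -0.3243, 0.1149]
ee_rot: [2.04, 0.346, -2.041]
contact_force: [0.3, 0.5, 0.2]
width: 0.0004
shift mm [54.9 10.   1. ]
 turn deg [2.2 0.  0.1]
 turn deg [-1.778e+02 -1.000e-01  0.000e+00]
[334.99236532 245.85178151]
```

```bash
python3 -c "
from h import *
m,a=wload('w4');cv2.imwrite('pics/c4.png',a)"
```

```text
(no output)
```

View pics/c4.png

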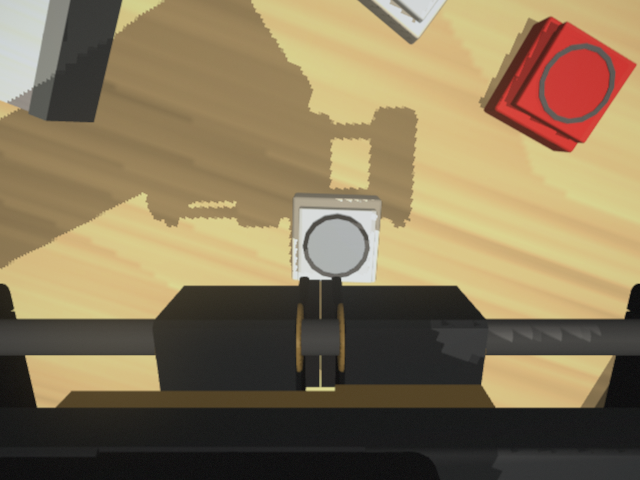

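The ring is at (336,246) against a predicted (335,246), so the position is confirmed. I press the lid.

```bash
python3 -m pendant '[[[30,10,1],[2,0,0],1],[[60,10,1],[2,0,0],1],[[72,10,1],[2,0,0],1],[[77,10,1],[2,0,0],1],[[81,10,1],[2,0,0],1],[[84,10,1],[2,0,0],1],[[87,10,1],[2,0,0],1],[[89,10,1],[2,0,0],1]]' 25;python3 -c "
from h import *
delta([.371,-.334,.028],np.radians(17-90))"
```

```text
t: 7.82
tcp_pos: [0.3726, -0.3338, 0.0282]
ee_rot: [2.058, 0.315, -2.056]
contact_force: [-5.2, 6.5, 26.7]
width: 0.0007
shift mm [ 0.2 -0.3  1.6]
 turn deg [ 0.4 -0.  -0.1]
 turn deg [-1.796e+02  1.000e-01 -1.000e-01]
```

Lid home: z = 28 mm under 27 N. Lift, open and grasp.

```bash
python3 -m pendant '[[[-40,0,0],[0,0,0],0],[[-40,0,0],[0,0,0],0],[[-40,0,0],[0,0,0],0],[[-40,0,0],[0,0,0],0],[[-40,0,0],[0,0,0],0],[[-40,0,0],[0,0,0],0]]' 25;python3 -c "
from h import *
delta([.371,-.334,.005],np.radians(17-90))"
```

```text
t: 8.32
tcp_pos: [0.372, -0.3334, 0.0675]
ee_rot: [2.058, 0.316, -2.057]
contact_force: [-0.1, -0.3, -0.9]
width: 0.0325
shift mm [62.5  0.2  1.1]
 turn deg [ 0.4 -0.  -0. ]
 turn deg [-179.6    0.    -0. ]
```

```bash
python3 -m pendant '[[[0,0,0],[0,0,0],0],[[0,0,0],[0,0,0],0],[[0,0,0],[0,0,0],0],[[0,0,0],[0,0,0],0],[[0,0,0],[0,0,0],0],[[0,0,0],[0,0,0],0],[[0,0,0],[0,0,0],0],[[0,0,0],[0,0,0],0]]';python3 -m pendant '[[[0,0,1],[0,0,0],0],[[15,0,1],[0,0,0],0],[[30,0,1],[0,0,0],0],[[45,0,1],[0,0,0],0],[[55,0,1],[0,0,0],0],[[61,0,1],[0,0,0],0],[[61,0,1],[0,0,0],0]]';python3 -m pendant '[[[0,0,0],[0,0,0],1],[[0,0,0],[0,0,0],1],[[0,0,0],[0,0,0],1],[[0,0,0],[0,0,0],1],[[0,0,0],[0,0,0],1],[[0,0,0],[0,0,0],1],[[0,0,0],[0,0,0],1]]' 30
```

```text
t: 8.98
tcp_pos: [0.372, -0.3335, 0.0675]
ee_rot: [2.058, 0.315, -2.057]
contact_force: [-1.3, 0.7, 0.3]
width: 0.0835
t: 9.57
tcp_pos: [0.3704, -0.3331, 0.0053]
ee_rot: [2.057, 0.318, -2.059]
contact_force: [0.1, 0.4, -0.7]
width: 0.087
t: 10.15
tcp_pos: [0.3707, -0.3335, 0.0058]
ee_rot: [2.057, 0.317, -2.059]
contact_force: [0.6, -1.1, 2.2]
width: 0.0598
```

```bash
python3 -m pendant '[[[-30,0,0],[0,0,0],1],[[-60,0,0],[0,0,0],1],[[-90,0,0],[0,0,0],1],[[-95,0,0],[0,0,0],1]]' 40;python3 -c "
from h import *
p=case(.118,-.052,.1);print(p);delta(p,CY-np.pi/2)"
```

```text
t: 10.48
tcp_pos: [0.3733, -0.3356, 0.1057]
ee_rot: [2.059, 0.309, -2.051]
contact_force: [0.9, -0.1, -1.2]
width: 0.0597
[ 0.68181894 -0.08370219  0.1       ]
shift mm [   6.  -147.8 -369.8]
 turn deg [20.2 -0.2 -0.3]
 turn deg [-159.8    0.4   -0.3]
```

```bash
python3 -m pendant '[[[6,-148,-370],[20,0,0],1],[[6,-148,-370],[20,0,0],1],[[6,-148,-370],[20,0,0],1],[[6,-148,-370],[20,0,0],1],[[6,-148,-370],[20,0,0],1],[[6,-148,-370],[20,0,0],1],[[6,-148,-370],[20,0,0],1],[[6,-148,-370],[20,0,0],1]]' ;python3 -c "
from h import *
p=case(.118,-.052,.1);print(p);delta(p,CY-np.pi/2)"
```

```text
t: 11.15
tcp_pos: [0.6172, -0.1349, 0.0991]
ee_rot: [-2.205, 0.055, 2.197]
contact_force: [1.0, -0.7, -1.0]
width: 0.0599
[ 0.68181894 -0.08370219  0.1       ]
shift mm [ -0.9 -54.1 -62.3]
 turn deg [ 0.2 -0.2 -0.3]
 turn deg [-179.8    0.4   -0.3]
```

```bash
python3 -m pendant '[[[0,-54,-62],[0,0,0],1],[[0,-54,-62],[0,0,0],1],[[0,-54,-62],[0,0,0],1],[[0,-54,-62],[0,0,0],1],[[0,-54,-62],[0,0,0],1],[[0,-54,-62],[0,0,0],1]]' ;python3 -c "
from h import *
p=case(.118,-.052,.011);delta(p,CY-np.pi/2);wsnap('w5')"
```

```text
t: 11.65
tcp_pos: [0.6803, -0.0859, 0.0984]
ee_rot: [-2.203, 0.058, 2.198]
contact_force: [0.3, -0.4, -0.9]
width: 0.0596
shift mm [87.4 -2.7 -1.2]
 turn deg [ 0.1 -0.1 -0.3]
 turn deg [-179.9    0.5   -0.2]
```

View pics/w5.png

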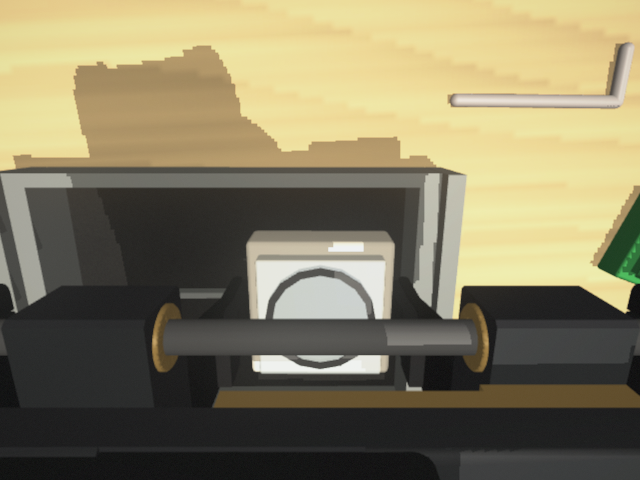

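The box is held square, over the right half of the far row. Lower and release.

```bash
python3 -m pendant '[[[25,-3,-1],[0,0,0],1],[[50,-3,-1],[0,0,0],1],[[68,-3,-1],[0,0,0],1],[[78,-3,-1],[0,0,0],1],[[85,-3,-1],[0,0,0],1],[[88,-3,-1],[0,0,0],1],[[88,-3,-1],[0,0,0],1]]'; python3 -m pendant '[[[0,0,0],[0,0,0],0.83],[[0,0,0],[0,0,0],0.2],[[0,0,0],[0,0,0],0.2],[[0,0,0],[0,0,0],0.2],[[-30,0,0],[0,0,0],0.2],[[-60,0,0],[0,0,0],0.2],[[-90,0,0],[0,0,0],0.2],[[-110,0,0],[0,0,0],1]]'
```

```text
t: 12.28
tcp_pos: [0.6818, -0.0844, 0.0111]
ee_rot: [-2.203, 0.06, 2.197]
contact_force: [-1.1, -0.7, -0.1]
width: 0.06
t: 12.95
tcp_pos: [0.683, -0.0835, 0.125]
ee_rot: [-2.208, 0.06, 2.192]
contact_force: [0.7, 0.7, 0.1]
width: 0.0672
```

```bash
python3 boxes.py t2; python3 -c "
from h import *
delta([.543,-.319,.11],np.radians(73.5-180))"
```

```text
[188. 311.] [27. 27.] world [0.3998 0.3122] yaw 12.5
[466. 240.] [27. 26.] world [ 0.5421 -0.3189] yaw 72.1
[518. 182.] [27. 22.] world [ 0.6738 -0.4476] yaw 55.7
shift mm [ 19.1 242.  130.9]
 turn deg [13.7 -0.8 -0.3]
 turn deg [-166.3    0.5   -1.2]
```

```bash
python3 -m pendant '[[[0,242,131],[14,0,0],1],[[0,242,131],[14,0,0],1],[[0,242,131],[14,0,0],1],[[0,242,131],[14,0,0],1],[[15,242,131],[14,0,0],1],[[15,242,131],[14,0,0],1],[[15,242,131],[14,0,0],1],[[15,242,131],[14,0,0],1]]' 25;python3 -m pendant '[[[0,0,0],[0,0,0],1],[[0,0,0],[0,0,0],1],[[0,0,0],[0,0,0],1],[[0,0,0],[0,0,0],1]]'
cat > ring.py <<'E'
from h import *
import sys
p=[float(v) for v in sys.argv[2:4]]; m,a=wsnap(sys.argv[1]); e=proj(m,p+[.033]); print("pred",e)
hsv=cv2.cvtColor(a,cv2.COLOR_BGR2HSV); mk=((hsv[...,1]<60)&(hsv[...,2]<150)).astype(np.uint8)*255
cs=cv2.findContours(mk,cv2.RETR_LIST,1)[0]
for c in cs:
    if len(c)>20:
        (x,y),ax,an=cv2.fitEllipse(c)
        if 40<min(ax) and max(ax)<110 and min(ax)/max(ax)>.85: print("ring",round(x,1),round(y,1),np.round(ax),onplane(m,(x,y),.033).round(4))
E
python3 ring.py w6 .543 -.319;python3 -c "
from h import *
delta([.543,-.319,.04],np.radians(73.5-180))"
```

```text
t: 13.67
tcp_pos: [0.5375, -0.3273, 0.1133]
ee_rot: [-2.074, 0.326, 2.051]
contact_force: [-0.2, -0.4, -1.0]
width: 0.0136
t: 14.0
tcp_pos: [0.5387, -0.3256, 0.1136]
ee_rot: [-2.076, 0.323, 2.051]
contact_force: [0.2, 0.6, 0.1]
width: 0.0007
pred [306.70058855 244.92674613]
ring 306.2 243.5 [56. 58.] [ 0.544  -0.3189  0.033 ]
ring 489.3 240.2 [56. 63.] [ 0.5105 -0.4336  0.033 ]
ring 489.4 240.0 [60. 68.] [ 0.5106 -0.4337  0.033 ]
ring 242.7 44.4 [67. 74.] [ 0.6676 -0.3204  0.033 ]
ring 242.6 44.1 [74. 83.] [ 0.6677 -0.3204  0.033 ]
shift mm [73.6 -8.1 -1.2]
 turn deg [-0.7 -0.8 -0.4]
 turn deg [179.3  -0.7   1.2]
```

Ring at (0.544,-0.319), as expected (the other rings are red and green). Press.

```bash
python3 -m pendant '[[[30,-8,-2],[0,0,0],1],[[60,-8,-2],[0,0,0],1],[[72,-8,-2],[0,0,0],1],[[77,-8,-2],[0,0,0],1],[[80,-8,-2],[0,0,0],1],[[83,-8,-2],[0,0,0],1],[[86,-8,-2],[0,0,0],1],[[88,-8,-2],[0,0,0],1]]' 25;python3 -m pendant '[[[-40,0,0],[0,0,0],0],[[-40,0,0],[0,0,0],0],[[-40,0,0],[0,0,0],0],[[-40,0,0],[0,0,0],0],[[-40,0,0],[0,0,0],0],[[-40,0,0],[0,0,0],0],[[-40,0,0],[0,0,0],0],[[-40,0,0],[0,0,0],0]]' 25; python3 -m pendant '[[[0,0,0],[0,0,0],0],[[0,0,0],[0,0,0],0],[[0,0,0],[0,0,0],0],[[0,0,0],[0,0,0],0],[[0,0,0],[0,0,0],0],[[0,0,0],[0,0,0],0],[[0,0,0],[0,0,0],0]]';python3 -c "
from h import *
delta([.544,-.319,.005],np.radians(73.5-180))"
```

```text
t: 14.72
tcp_pos: [0.5447, -0.3196, 0.0283]
ee_rot: [-2.077, 0.324, 2.05]
contact_force: [-7.9, 5.6, 21.2]
width: 0.0002
t: 15.38
tcp_pos: [0.5438, -0.3189, 0.0675]
ee_rot: [-2.076, 0.323, 2.051]
contact_force: [0.4, 0.2, 0.7]
width: 0.046
t: 15.97
tcp_pos: [0.5439, -0.3189, 0.0676]
ee_rot: [-2.076, 0.323, 2.051]
contact_force: [-0.3, 0.9, 0.6]
width: 0.0853
shift mm [62.6 -0.5  0.7]
 turn deg [-0.7 -0.8 -0.5]
 turn deg [179.2  -0.7   1.2]
```

```bash
python3 -m pendant '[[[15,0,1],[0,0,0],0],[[30,0,1],[0,0,0],0],[[45,0,1],[0,-0.8,-0.5],0],[[55,0,1],[0,-0.8,-0.5],0],[[62,0,1],[0,-0.8,-0.5],0],[[62,0,1],[0,-0.8,-0.5],0]]';python3 -m pendant '[[[0,0,0],[0,0,0],1],[[0,0,0],[0,0,0],1],[[0,0,0],[0,0,0],1],[[0,0,0],[0,0,0],1],[[0,0,0],[0,0,0],1],[[0,0,0],[0,0,0],1],[[0,0,0],[0,0,0],1]]' 30;python3 -m pendant '[[[-30,0,0],[0,0,0],1],[[-60,0,0],[0,0,0],1],[[-90,0,0],[0,0,0],1],[[-105,0,0],[0,0,0],1],[[-105,0,0],[0,0,0],1]]' 40;python3 -c "
from h import *
p=case(.118,.052,.11);print(p);delta(p,CY-np.pi/2)"
```

```text
t: 16.47
tcp_pos: [0.5425, -0.3187, 0.0038]
ee_rot: [-2.055, 0.31, 2.062]
contact_force: [-0.1, -0.6, -0.2]
width: 0.0869
t: 17.05
tcp_pos: [0.5429, -0.3189, 0.0045]
ee_rot: [-2.057, 0.31, 2.061]
contact_force: [0.0, 0.1, 2.9]
width: 0.0599
t: 17.47
tcp_pos: [0.5457, -0.3204, 0.1141]
ee_rot: [-2.065, 0.314, 2.055]
contact_force: [0.6, 0.3, -0.8]
width: 0.0596
[0.68689931 0.02017365 0.11      ]
shift mm [   4.1 -367.1  -33.8]
 turn deg [-14.5  -0.3  -0.1]
 turn deg [ 1.655e+02 -1.000e-01  4.000e-01]
```

```bash
python3 -m pendant '[[[0,-367,-34],[-14.5,0,0],1],[[0,-367,-34],[-14.5,0,0],1],[[0,-367,-34],[-14.5,0,0],1],[[0,-367,-34],[-14.5,0,0],1],[[0,-367,-34],[-14.5,0,0],1],[[0,-367,-34],[-14.5,0,0],1],[[0,-367,-34],[-14.5,0,0],1],[[0,-367,-34],[-14.5,0,0],1]]';python3 -c "
from h import *
p=case(.118,.052,.1);delta(p,CY-np.pi/2)"
```

```text
t: 18.13
tcp_pos: [0.6729, -0.0106, 0.1119]
ee_rot: [-2.201, 0.056, 2.195]
contact_force: [1.3, -0.7, -0.4]
width: 0.0593
shift mm [ 11.9 -31.5 -12.5]
 turn deg [ 0.  -0.2 -0.1]
 turn deg [-180.     0.2   -0.2]
```

```bash
python3 -m pendant '[[[12,-32,-12],[0,0,0],1],[[12,-32,-12],[0,0,0],1],[[12,-32,-12],[0,0,0],1],[[12,-32,-12],[0,0,0],1],[[12,-32,-12],[0,0,0],1]]';python3 -c "
from h import *
p=case(.118,.052,.0095);delta(p,CY-np.pi/2);wsnap('w7')"
```

```text
t: 18.55
tcp_pos: [0.6859, 0.0184, 0.099]
ee_rot: [-2.199, 0.06, 2.196]
contact_force: [-0.8, -0.1, 0.0]
width: 0.0596
shift mm [89.5 -2.2 -0.7]
 turn deg [-0.1 -0.1 -0.2]
 turn deg [ 1.799e+02 -3.000e-01  1.000e-01]
```

View pics/w7.png

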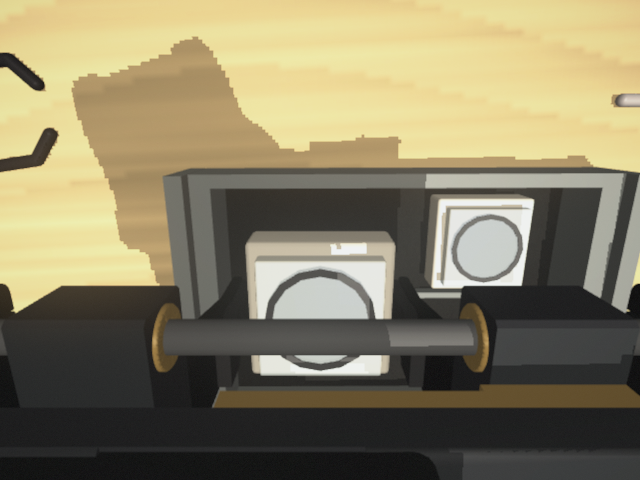

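The first box lies flat at the right of the far row (487,247), and the second is held square over the left. Lower and release.

```bash
python3 -m pendant '[[[25,-2,-1],[0,0,0],1],[[50,-2,-1],[0,0,0],1],[[68,-2,-1],[0,0,0],1],[[78,-2,-1],[0,0,0],1],[[86,-2,-1],[0,0,0],1],[[89,-2,-1],[0,0,0],1],[[89,-2,-1],[0,0,0],1]]'; python3 -m pendant '[[[0,0,0],[0,0,0],0.3],[[0,0,0],[0,0,0],0.2],[[0,0,0],[0,0,0],0.2],[[0,0,0],[0,0,0],0.2],[[-30,0,0],[0,0,0],0.2],[[-60,0,0],[0,0,0],0.2],[[-90,0,0],[0,0,0],0.2],[[-110,0,0],[0,0,0],1]]'; python3 boxes.py t3; python3 -c "
from h import *
delta([.40,.313,.11],np.radians(103.5));print(read_state()['joint_pos'].round(2))"
```

```text
t: 19.18
tcp_pos: [0.6875, 0.0192, 0.0105]
ee_rot: [-2.199, 0.061, 2.195]
contact_force: [-0.2, 0.7, -1.0]
width: 0.0598
t: 19.85
tcp_pos: [0.6887, 0.0202, 0.1243]
ee_rot: [-2.204, 0.06, 2.19]
contact_force: [2.1, 0.3, 0.2]
width: 0.0674
[188. 311.] [27. 27.] world [0.3998 0.3122] yaw 12.5
[516. 184.] [27. 22.] world [ 0.6702 -0.4425] yaw 88.4
shift mm [  13.9 -277.2  305.8]
 turn deg [163.5  -0.4   1. ]
 turn deg [-16.5  -0.7  -0.3]
[ 0.33  0.51 -0.55  1.45  0.28  1.25 -1.87]
```

```bash
python3 -m pendant '[[[0,-277,306],[-16.5,0,0],1],[[0,-277,306],[-16.5,0,0],1],[[0,-277,306],[-16.5,0,0],1],[[0,-277,306],[-16.5,0,0],1],[[0,-277,306],[-16.5,0,0],1],[[0,-277,306],[-16.5,0,0],1],[[0,-277,306],[-16.5,0,0],1],[[0,-277,306],[-16.5,0,0],1]]' 25;python3 -c "
from h import *
delta([.40,.313,.11],np.radians(-76.5));print(read_state()['joint_pos'].round(2))"
```

```text
t: 20.57
tcp_pos: [0.4524, 0.2588, 0.1236]
ee_rot: [2.108, 0.243, -2.08]
contact_force: [1.1, 0.6, 1.3]
width: 0.0131
shift mm [ 12.7 -65.   38.4]
 turn deg [ 0.  -0.7 -0.4]
 turn deg [-180.     0.6   -1.1]
[ 0.16  0.19 -0.8   1.88  0.16  1.13 -2.03]
```

```bash
python3 -m pendant '[[[10,-65,38],[0,-0.7,-0.4],1],[[10,-65,38],[0,-0.7,-0.4],1],[[10,-65,38],[0,-0.7,-0.4],1],[[10,-65,38],[0,-0.7,-0.4],1],[[10,-65,38],[0,-0.7,-0.4],1],[[10,-65,38],[0,-0.7,-0.4],1],[[10,-65,38],[0,-0.7,-0.4],1]]' 25;python3 ring.py w8 .40 .313; python3 -c "
from h import *
delta([.40,.313,.04],np.radians(-76.5));print(read_state()['joint_pos'].round(2))"
```

```text
t: 21.15
tcp_pos: [0.4017, 0.3119, 0.1128]
ee_rot: [2.098, 0.246, -2.097]
contact_force: [-0.4, -0.9, -0.8]
width: 0.0003
pred [317.54279572 248.64654052]
ring 316.6 246.5 [55. 58.] [0.4013 0.3139 0.033 ]
shift mm [72.8 -1.3  1.3]
 turn deg [-0.1 -0.  -0. ]
 turn deg [179.9  -0.    0. ]
[ 0.07  0.19 -0.85  1.91  0.15  1.11 -2.17]
```

Ring at (0.4013,0.3139). Press, then grasp.

```bash
python3 -m pendant '[[[30,-2,0],[0,0,0],1],[[60,-2,0],[0,0,0],1],[[72,-2,0],[0,0,0],1],[[77,-2,0],[0,0,0],1],[[80,-2,0],[0,0,0],1],[[83,-2,0],[0,0,0],1],[[86,-2,0],[0,0,0],1],[[88,-2,0],[0,0,0],1]]' 25;python3 -m pendant '[[[-40,0,0],[0,0,0],0],[[-40,0,0],[0,0,0],0],[[-40,0,0],[0,0,0],0],[[-40,0,0],[0,0,0],0],[[-40,0,0],[0,0,0],0],[[-40,0,0],[0,0,0],0],[[-40,0,0],[0,0,0],0],[[-40,0,0],[0,0,0],0]]' 25; python3 -m pendant '[[[0,0,0],[0,0,0],0],[[0,0,0],[0,0,0],0],[[0,0,0],[0,0,0],0],[[0,0,0],[0,0,0],0],[[0,0,0],[0,0,0],0],[[0,0,0],[0,0,0],0],[[0,0,0],[0,0,0],0]]';python3 -c "
from h import *
delta([.401,.3135,.005],np.radians(-76.5))"
```

```text
t: 21.87
tcp_pos: [0.4017, 0.3141, 0.0281]
ee_rot: [2.098, 0.243, -2.096]
contact_force: [-11.8, -9.9, 39.3]
width: 0.0003
t: 22.53
tcp_pos: [0.4012, 0.314, 0.0675]
ee_rot: [2.097, 0.243, -2.097]
contact_force: [-0.2, -0.0, -0.1]
width: 0.0456
t: 23.12
tcp_pos: [0.4013, 0.314, 0.0675]
ee_rot: [2.097, 0.243, -2.097]
contact_force: [-0.7, -0.8, -0.9]
width: 0.0855
shift mm [62.5  0.2  0.4]
 turn deg [-0.1  0.  -0.2]
 turn deg [179.9  -0.2  -0. ]
```

```bash
python3 -m pendant '[[[15,0,0],[0,0,0],0],[[30,0,0],[0,0,0],0],[[45,0,0],[0,0,0],0],[[55,0,0],[0,0,0],0],[[62,0,0],[0,0,0],0],[[62,0,0],[0,0,0],0]]';python3 -m pendant '[[[0,0,0],[0,0,0],1],[[0,0,0],[0,0,0],1],[[0,0,0],[0,0,0],1],[[0,0,0],[0,0,0],1],[[0,0,0],[0,0,0],1],[[0,0,0],[0,0,0],1],[[0,0,0],[0,0,0],1]]' 30;python3 -m pendant '[[[-30,0,0],[0,0,0],1],[[-60,0,0],[0,0,0],1],[[-90,0,0],[0,0,0],1],[[-105,0,0],[0,0,0],1],[[-105,0,0],[0,0,0],1]]' 40;python3 -c "
from h import *
p=case(.039,.048,.11);print(p);delta(p,CY-np.pi/2)"
```

```text
t: 23.62
tcp_pos: [0.4004, 0.3132, 0.0042]
ee_rot: [2.094, 0.242, -2.099]
contact_force: [-0.3, 0.6, 0.4]
width: 0.0867
t: 24.2
tcp_pos: [0.4007, 0.3134, 0.0047]
ee_rot: [2.095, 0.242, -2.098]
contact_force: [0.4, -0.3, 3.4]
width: 0.0596
t: 24.62
tcp_pos: [0.4029, 0.3154, 0.1132]
ee_rot: [2.102, 0.244, -2.092]
contact_force: [0.8, 0.9, -1.1]
width: 0.0594
[0.60779823 0.02003755 0.11      ]
shift mm [   4.4  334.7 -131.1]
 turn deg [16.1 -0.3 -0.1]
 turn deg [-1.639e+02  1.000e-01 -4.000e-01]
```

```bash
python3 -m pendant '[[[0,335,-131],[16,0,0],1],[[0,335,-131],[16,0,0],1],[[0,335,-131],[16,0,0],1],[[0,335,-131],[16,0,0],1],[[0,335,-131],[16,0,0],1],[[0,335,-131],[16,0,0],1],[[0,335,-131],[16,0,0],1],[[0,335,-131],[16,0,0],1]]';python3 -c "
from h import *
p=case(.039,.048,.1);delta(p,CY-np.pi/2)"
```

```text
t: 25.28
tcp_pos: [0.5924, 0.039, 0.1121]
ee_rot: [-2.201, 0.052, 2.196]
contact_force: [0.3, 1.3, -1.9]
width: 0.0594
shift mm [ 12.2  18.2 -16.2]
 turn deg [ 0.1 -0.1 -0.1]
 turn deg [-1.799e+02  1.000e-01 -2.000e-01]
```

```bash
python3 -m pendant '[[[12,18,-16],[0,0,0],1],[[12,18,-16],[0,0,0],1],[[12,18,-16],[0,0,0],1],[[12,18,-16],[0,0,0],1],[[12,18,-16],[0,0,0],1],[[12,18,-16],[0,0,0],1]]';python3 -c "
from h import *
p=case(.039,.048,.0095);delta(p,CY-np.pi/2);wsnap('w9')"
```

```text
t: 25.78
tcp_pos: [0.6071, 0.022, 0.1003]
ee_rot: [-2.202, 0.049, 2.197]
contact_force: [-0.0, 0.0, -1.2]
width: 0.0595
shift mm [90.8  1.9 -0.6]
 turn deg [ 0.3 -0.1 -0. ]
 turn deg [-1.797e+02  1.000e-01 -2.000e-01]
```

View pics/w9.png

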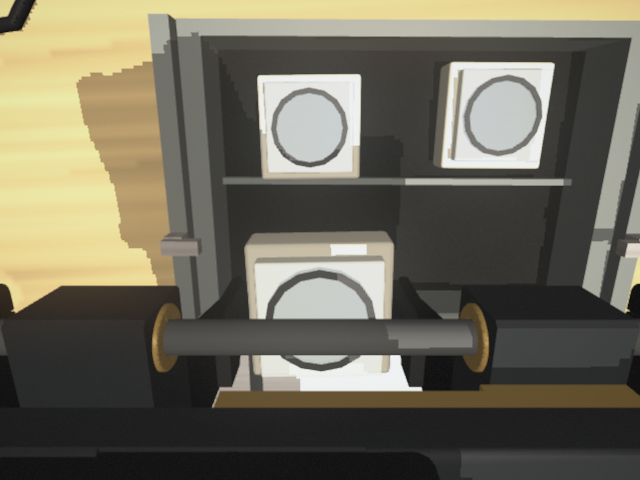

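Both far-row boxes sit flat between the wall and the rib, with rings at (309,127) and (502,115). The third is over the near-left slot. Lower and release.

```bash
python3 -m pendant '[[[25,2,-1],[0,0,0],1],[[50,2,-1],[0,0,0],1],[[68,2,-1],[0,0,0],1],[[78,2,-1],[0,0,0],1],[[86,2,-1],[0,0,0],1],[[90,2,-1],[0,0,0],1],[[90,2,-1],[0,0,0],1]]'; python3 -m pendant '[[[0,0,0],[0,0,0],0.3],[[0,0,0],[0,0,0],0.2],[[0,0,0],[0,0,0],0.2],[[0,0,0],[0,0,0],0.2],[[-30,0,0],[0,0,0],0.2],[[-60,0,0],[0,0,0],0.2],[[-90,0,0],[0,0,0],0.2],[[-130,0,0],[0,0,0],0.55]]'; python3 -c "
from h import *
delta(case(-.04,0,.2),CY);print(read_state()['joint_pos'].round(2))"
```

```text
t: 26.42
tcp_pos: [0.6084, 0.0199, 0.0104]
ee_rot: [-2.203, 0.049, 2.197]
contact_force: [-1.1, 0.2, -1.0]
width: 0.0602
t: 27.08
tcp_pos: [0.6067, 0.0199, 0.1403]
ee_rot: [-2.2, 0.049, 2.2]
contact_force: [0.2, -0.1, -0.5]
width: 0.0675
shift mm [-59.6  47.4  78.2]
 turn deg [-89.7   0.1  -0. ]
 turn deg [90.3 -0.  -0.1]
[ 0.42  0.34 -0.6   1.65  0.2   1.21 -1.84]
```

```bash
python3 -m pendant '[[[-60,47,78],[-90,0,0],0.55],[[-60,47,78],[-90,0,0],0.55],[[-60,47,78],[-90,0,0],0.55],[[-60,47,78],[-90,0,0],0.55],[[-60,47,78],[-90,0,0],0.55],[[-60,47,78],[-90,0,0],0.55],[[-60,47,78],[-90,0,0],0.55],[[-60,47,78],[-90,0,0],0.55]]'; python3 -c "
from h import *
delta(case(-.105,0,.15),CY);print(read_state()['joint_pos'].round(2))"
```

```text
t: 27.75
tcp_pos: [0.5268, -0.0237, 0.2011]
ee_rot: [1.645, 0.852, -1.643]
contact_force: [0.0, 0.6, 0.0]
width: 0.0394
shift mm [ 51.  -55.   35.2]
 turn deg [-32.3   0.   -0.1]
 turn deg [147.7  -0.2  -0. ]
[ 0.64  0.12 -0.69  1.77  0.08  1.29 -0.68]
```

```bash
python3 -m pendant '[[[0,-55,35],[-32.3,0,0],0.55],[[0,-55,35],[-32.3,0,0],0.55],[[0,-55,35],[-32.3,0,0],0.55],[[0,-55,35],[-32.3,0,0],0.55],[[0,-55,35],[-32.3,0,0],0.55],[[0,-55,35],[-32.3,0,0],0.55],[[0,-55,35],[-32.3,0,0],0.55]]'
cat > bay.py <<'E'
from h import *
import sys
t,a=snap("top",sys.argv[1]); w,b=wsnap(sys.argv[1]+"w")
big=cv2.resize(a[150:325,268:405],None,fx=3.4,fy=3.4,interpolation=cv2.INTER_CUBIC)
cv2.imwrite("pics/"+sys.argv[1]+"c.png",np.hstack([big[:480,:320*1] if 0 else cv2.resize(big,(300,400)),cv2.resize(b,(500,400),interpolation=cv2.INTER_AREA)]))
E
python3 bay.py b1; python3 boxes.py t4; python3 -c "
from h import *
s=read_state();print(s['tcp_pos']);delta(case(-.105,0,.066),CY)
w,_=wload('b1w');print(proj(w,case(-.105,0,.082)))"
```

```text
t: 28.33
tcp_pos: [0.4618, -0.0205, 0.2014]
ee_rot: [1.247, 1.181, -1.246]
contact_force: [0.2, 0.4, 0.3]
width: 0.0389
[518. 182.] [27. 22.] world [ 0.6741 -0.4479] yaw 54.9
[ 0.4618131  -0.02057512  0.20112206]
shift mm [135.1  -0.5   0.2]
 turn deg [-0.1  0.1 -0.1]
 turn deg [ 1.799e+02 -2.000e-01 -1.000e-01]
[320.13277172 232.0735644 ]
```

View pics/b1c.png

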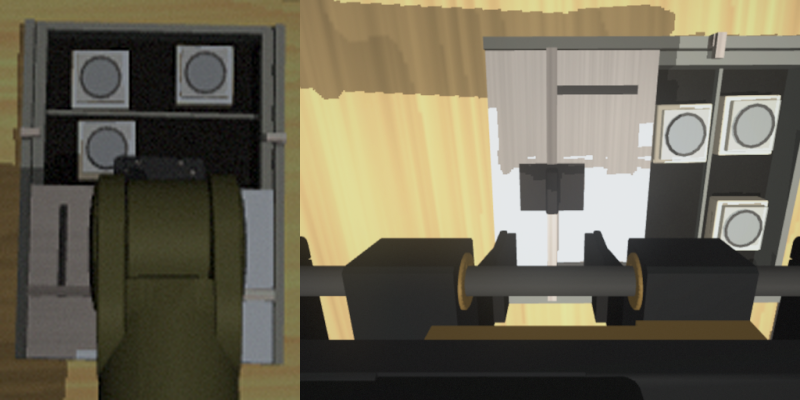

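All three boxes lie flat in the bay, two in the far row and one near-left, and the tab is below the gripper. I check heights quickly from the two views.

Run:
```python
from h import *
t=cam("top");w,_=wload("b1w"); c,s=np.cos(CY),np.sin(CY)
for (a,b),(u,v) in [((99,77),(755,125)),((204,73),(742,229)),((106,149),(687,134))]: pass
for (a,b),(u,v) in [((99,77),(755,125)),((204,73),(740,229)),((106,149),(687,134))]:
    P=tri([ray(t,(268+a*137/300,150+b*175/400)),ray(w,((u-300)*1.28,v*1.2))]); d=P[:2]-C0; print(P.round(3),"case",np.round([c*d[0]+s*d[1],-s*d[0]+c*d[1]],3))
```

```text
[0.678 0.025 0.039] case [0.109 0.056]
[ 0.681 -0.086  0.032] case [ 0.117 -0.054]
[0.605 0.02  0.044] case [0.037 0.048]
```

Run:
```python
from h import *
def rings(im,rois,vmax,k=1):
    out=[]
    for x,y,h in rois:
        r=cv2.resize(im[y-h:y+h,x-h:x+h],None,fx=4,fy=4,interpolation=cv2.INTER_CUBIC); g=cv2.cvtColor(r,cv2.COLOR_BGR2GRAY)
        best=None
        mk=cv2.adaptiveThreshold(g,255,0,1,41,6)
        for c in cv2.findContours(mk,cv2.RETR_LIST,1)[0]:
            if len(c)<20: continue
            e=cv2.fitEllipse(c); a=min(e[1]);b=max(e[1])
            if a/max(b,1)>.8 and vmax[0]<b/4<vmax[1] and np.hypot(e[0][0]-4*h,e[0][1]-4*h)<30: out.append((x,y,x-h+e[0][0]/4-.4,y-h+e[0][1]/4-.4,a/4,b/4))
    return out
a=cv2.imread("pics/b1.png");w,b=wload("b1w")
ta=rings(a,[(313,184,14),(361,182,14),(316,215,14)],(12,22)); wb=rings(b,[(582,150,36),(563,275,32),(495,161,36)],(35,70))
for q in ta+wb: print(np.round(q,1))
t=cam("top");c,s=np.cos(CY),np.sin(CY)
for k in range(3):
    A=[q for q in ta if q[:2]==[(313,184),(361,182),(316,215)][k]];B=[q for q in wb if q[:2]==[(582,150),(563,275),(495,161)][k]]
    if A and B:
        P=tri([ray(t,np.mean(A,0)[2:4]),ray(w,np.mean(B,0)[2:4])]);d=P[:2]-C0;print(k,P.round(4),np.round([c*d[0]+s*d[1],-s*d[0]+c*d[1]],3),onplane(w,np.mean(B,0)[2:4],.032).round(4),onplane(t,np.mean(A,0)[2:4],.032).round(4))
```

```text
[313.  184.  313.3 183.4  15.2  15.3]
[313.  184.  313.4 183.4  18.5  19.2]
[361.  182.  361.2 181.3  15.1  15.4]
[361.  182.  361.3 181.4  18.5  19.2]
[316.  215.  316.2 214.4  15.4  15.9]
[582.  150.  580.8 150.6  41.1  49.7]
[582.  150.  580.7 150.5  48.6  57.8]
[563.  275.  567.  273.9  35.7  43.7]
[563.  275.  567.  273.7  42.6  50.5]
[563.  275.  566.4 273.8  63.8  65.7]
[495.  161.  493.5 161.1  42.1  47.8]
[495.  161.  493.4 161.   49.4  55.4]
0 [0.68   0.0245 0.0347] [0.111 0.056] [0.6819 0.0249 0.032 ] [0.6804 0.0239 0.032 ]
1 [ 0.6825 -0.0851  0.0329] [ 0.119 -0.053] [ 0.6836 -0.0849  0.032 ] [ 0.6822 -0.0857  0.032 ]
2 [0.6083 0.0197 0.0345] [0.04  0.048] [0.6097 0.02   0.032 ] [0.6085 0.0191 0.032 ]
```

Ring heights are 33–35 mm for all three (expected 32), so they are flat at floor level and well inside the bay. Box 2 sits close beside the rib at x = 0.111. Now grip the fin.

```bash
python3 -m pendant '[[[35,1,0],[0,0,0],0.55],[[70,1,0],[0,0,0],0.55],[[100,1,0],[0,0,0],0.55],[[120,1,0],[0,0,0],0.55],[[130,1,0],[0,0,0],0.55],[[137,1,0],[0,0,0],0.55],[[137,1,0],[0,0,0],0.55]]'; python3 -m pendant '[[[2,0,0],[0,0,0],1],[[2,0,0],[0,0,0],1],[[2,0,0],[0,0,0],1],[[2,0,0],[0,0,0],1],[[2,0,0],[0,0,0],1],[[2,0,0],[0,0,0],1]]' 25;python3 -m pendant '[[[3,0,0],[0,0,0],1],[[7,0,0],[0,0,0],1],[[11,0,0],[0,0,0],1],[[14,0,0],[0,0,0],1],[[15,0,0],[0,0,0],1],[[15,0,0],[0,0,0],1]]' 25
```

```text
t: 29.07
tcp_pos: [0.4628, -0.0207, 0.0635]
ee_rot: [1.247, 1.184, -1.246]
contact_force: [-0.2, -0.6, -0.1]
width: 0.0391
t: 29.57
tcp_pos: [0.464, -0.0208, 0.0621]
ee_rot: [1.248, 1.182, -1.244]
contact_force: [1.9, 0.6, 0.2]
width: 0.0117
t: 30.07
tcp_pos: [0.471, -0.0212, 0.0529]
ee_rot: [1.252, 1.171, -1.236]
contact_force: [-2.0, -0.7, 33.2]
width: 0.0118
```

```bash
python3 -m pendant '[[[3,10,0],[0,0,0],1],[[3,20,0],[0,0,0],1],[[3,30,0],[0,0,0],1],[[3,40,0],[0,0,0],1],[[3,50,0],[0,0,0],1],[[3,60,0],[0,0,0],1],[[3,70,0],[0,0,0],1],[[3,80,0],[0,0,0],1]]'; python3 -c "
from h import *
delta([.629,-.0296,.054],CY)"
```

```text
t: 30.73
tcp_pos: [0.5525, -0.0251, 0.0532]
ee_rot: [1.252, 1.169, -1.235]
contact_force: [-3.3, 0.3, 15.6]
width: 0.0117
shift mm [ 0.6 76.6  0.7]
 turn deg [-0.1  0.2 -1. ]
 turn deg [179.9  -1.6  -0.3]
```

```bash
python3 -m pendant '[[[2,8,0],[0,0,0],1],[[2,18,0],[0,0,0],1],[[2,28,0],[0,0,0],1],[[2,38,0],[0,0,0],1],[[3,48,0],[0,0,0],1],[[3,58,0],[0,0,0],1],[[3,68,0],[0,0,0],1],[[3,76,1],[0,0,0],1]]'; python3 -m pendant '[[[3,3,1],[0,0,0],1],[[3,6,1],[0,0,0],1],[[3,6,1],[0,0,0],1]]'; python3 -c "
from h import *
delta([.629,-.0296,.054],CY)"
```

```text
t: 31.4
tcp_pos: [0.6293, -0.0288, 0.0533]
ee_rot: [1.252, 1.17, -1.234]
contact_force: [-23.1, 4.5, 18.4]
width: 0.012
t: 31.65
tcp_pos: [0.6291, -0.0288, 0.0529]
ee_rot: [1.244, 1.18, -1.246]
contact_force: [-25.5, 0.3, 34.3]
width: 0.0116
shift mm [-1.1 -0.1  0.8]
 turn deg [-0.1  0.3 -0.2]
 turn deg [179.9  -0.3  -0.4]
```

Cover shut against its stop: x = 0.629, the starting value, with 25 N. Ease upward with the tab, open the fingers and lift clear.

```bash
python3 -m pendant '[[[-3,0,0],[0,0,0],1],[[-6,0,0],[0,0,0],1],[[-8,0,0],[0,0,0],0.55],[[-8,0,0],[0,0,0],0.55],[[-8,0,0],[0,0,0],0.55],[[-8,0,0],[0,0,0],0.55],[[-8,0,0],[0,0,0],0.55],[[-8,0,0],[0,0,0],0.55]]'; python3 -m pendant '[[[-30,0,0],[0,0,0],0.55],[[-65,0,0],[0,0,0],0.55],[[-100,0,0],[0,0,0],0.55],[[-140,0,0],[0,0,0],0.55],[[-140,30,0],[0,0,0],0.55],[[-140,0,0],[0,0,0],0.55],[[-140,0,0],[0,0,0],0.55],[[-140,0,0],[0,0,0],0.55]]'; python3 m.py w10
```

```text
t: 32.32
tcp_pos: [0.6291, -0.0287, 0.0606]
ee_rot: [1.244, 1.18, -1.246]
contact_force: [0.0, 0.4, 0.4]
width: 0.0376
t: 32.98
tcp_pos: [0.6272, -0.0278, 0.198]
ee_rot: [1.242, 1.185, -1.249]
contact_force: [0.0, 0.8, 0.5]
width: 0.0392
[ 0.6282 -0.028   0.1997] [ 0.999 -0.05   0.001]
[314 202  18  27 171] [322.11111111 209.08187135]
[ 0.6225 -0.0089]
[ 0.6366 -0.0096]
[ 0.6213 -0.0306]
[ 0.6357 -0.0313]
centre [ 0.629  -0.0201  0.06  ] pred rect [array([280., 254.]), array([278., 198.]), array([361., 254.]), array([363., 198.])]
```

```bash
python3 -m pendant '[[[-40,-60,250],[0,0,0],0.55],[[-60,-60,250],[0,0,0],0.55],[[-60,-60,250],[0,0,0],0.55],[[-60,-60,250],[0,0,0],0.55],[[-60,-60,250],[0,0,0],0.55],[[-60,-60,250],[0,0,0],0.55],[[-60,-60,250],[0,0,0],0.55],[[-60,-60,250],[0,0,0],0.55]]'; python3 -c "
from h import *
_,a=snap('top','t9');_,b=snap('scene','s9')
A=cv2.imread('pics/top0.png');S=cv2.imread('pics/scene0.png')
for n,x in(('t0',A),('t9',a)):
    roi=np.zeros(x.shape[:2],np.uint8);roi[179:229,313:363]=255;mk=cv2.inRange(x,(0,0,0),(45,45,45))&roi;print(n,cv2.minAreaRect(max(cv2.findContours(mk,0,1)[0],key=cv2.contourArea)))
for n,x in(('s0',S),('s9',b)):
    roi=np.zeros(x.shape[:2],np.uint8);roi[239:289,293:343]=255;mk=cv2.inRange(x,(0,0,0),(45,45,45))&roi;print(n,cv2.minAreaRect(max(cv2.findContours(mk,0,1)[0],key=cv2.contourArea)))
c=lambda x:cv2.resize(x[195:330,230:400],(400,318),interpolation=cv2.INTER_CUBIC)
cv2.imwrite('pics/c9.png',np.vstack([np.hstack([c(S),c(b)]),np.hstack([cv2.resize(a,(400,280)),cv2.resize(b,(400,280))])]))"
```

```text
t: 33.7
tcp_pos: [0.5541, -0.2815, 0.2629]
ee_rot: [1.247, 1.171, -1.255]
contact_force: [-0.3, 1.0, 0.4]
width: 0.0392
t0 ((337.5, 204.0), (28.0, 19.0), 90.0)
t9 ((337.5, 204.0), (28.0, 19.0), 90.0)
s0 ((318.3846740722656, 263.4230651855469), (22.46154022216797, 18.692310333251953), 67.38013458251953)
s9 ((318.3000183105469, 263.3999938964844), (21.187259674072266, 19.28989028930664), 71.56504821777344)
```

View pics/c9.png

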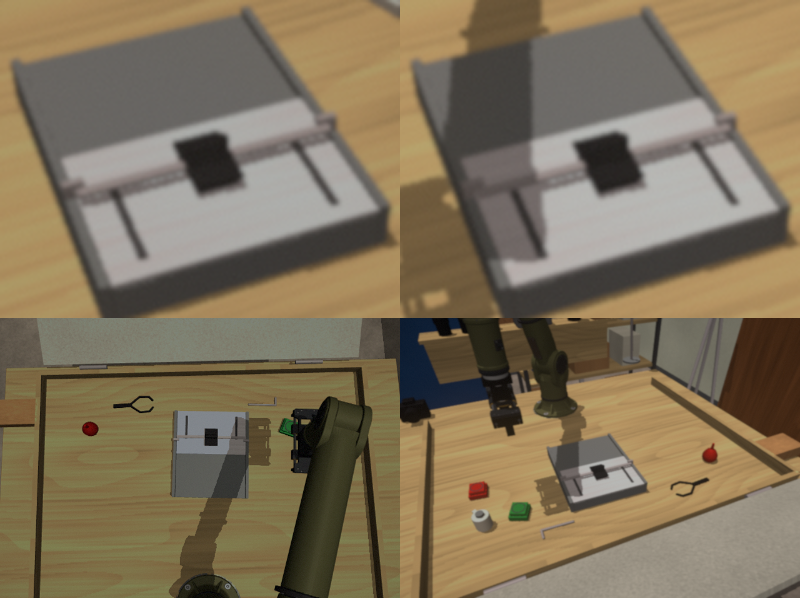

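The final views match the start: cover shut, tab up at the same pixels (337.5,204 in the top view). No white boxes are left outside, the other objects are in place, and the arm is clear. Handing in.

```bash
python3 -c "
from h import *
print(close_job())"
```

```text
the job is handed in; nothing more can be done
None
```

I put all three white snap boxes away in the bay, shut and latched the cover, and handed the job in at about 34 s. No verdict is given, so this rests on my own checks.

- **Cover opening:** I held the tab down by its fin and slid the cover to its stop, 165 mm, then released it.
- **Boxes:** I pressed each lid on the table before lifting the box. All three stopped at 28 mm under 21–39 N. Two boxes went in the far row and one in the near row on the left.
- **Cover closing:** I held the tab down, slid the cover back to its shut stop (25 N against it), then let the tab spring up.

**Last checks:**
- **Cover and tab:** the top and scene cameras show the tab within 0.1 px of its starting position.
- **Surroundings:** no white boxes are left outside. The blower, hex key, wrench, dispenser and the green and red look-alikes look unmoved, and the arm is clear of everything.
- **In the bay, before closing:** the three boxes stood at case positions (111, 56), (119, -53) and (40, 48) mm. Lid tops measured 33–35 mm against an expected 32 mm.

**What disagreed:**
- The far-left box measured about 7 mm nearer the rib than where I set it down, so it sits right beside the rib but still flat.
- A rough first height check gave 39 and 44 mm for two lids. More careful ring fits brought those down to about 35 mm.
- The last wrist-camera measurement of the tab caught only part of it, so I relied on the other two cameras.

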